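# Hold a sample marker home in the marking jig

## Task

Stand the dark walnut sample marker upright on the jig's raised white ledge, its back to the metal fence and its right-hand end close up to the orange stop, set it down gently and let go of it. Then push it with the fingers diagonally, down and towards the fence on its bevelled face, so that it sits flush and is pressed firmly against both the fence and the ledge, still close up to the stop, and finish holding that push. Leave the beech marker, the tins, the mug and the spoon where they are.

Things in the scene. Friction and masses are not known exactly. Their poses are not given: they have to be found in the camera images.
- walnut: Dark brown walnut marker block, 50 mm deep (x) x 56 wide (y) x 64 high, 75 to 155 g, standing. Origin: centre of its underside; z up; +x towards its plain upright back. The front (-x) top edge is cut off at 45 degrees, 26 x 26 mm: front upright up to 38 mm, then the bevel slopes back and up to the 24 mm deep flat top; a blank cream card covers the bevel. Grip across its upright ends (along y).
- back (a point): Point on the walnut marker: foot of its back face, middle of its width (25 mm along +x from its origin).
- right_end (a point): Point on the walnut marker: its right-hand end face at underside height (28 mm along -y from its origin); this end goes to the stop.
- bevel (a point): Point on the walnut marker: centre of the bevelled face (12 mm in front of the origin, 51 mm up). A square push here runs 45 degrees down and towards the back.
- jig: The marking jig, fixed to the table (its place and yaw vary): plywood base board 150 x 250 x 15 mm. Origin: centre of its underside; +x is across the jig towards the fence, y along the fence, z up.
- ledge: White ledge of the jig, 56 mm deep (x) x 230 mm long (y), its flat top 40 mm above the table; in the jig's frame it reaches from x = -26 mm to the fence face at x = +30 mm. Same origin and axes as the jig.
- fence: Aluminium fence, an upright wall 230 mm long (y), 16 mm thick, along the ledge's far side; its face is the plane x = +30 mm of the jig's frame, its top 90 mm above the table (50 mm above the ledge). Origin and axes as the jig. Ledge and fence are slick: friction of the marker on them is about 0.2.
- corner (a point): Middle of the inner corner line where ledge top and fence face meet (jig frame x = +30, y = 0, z = +40 mm). Axes as the jig.
- stop: Low orange stop block fixed on the ledge, 44 mm (x) x 30 mm (y) x 14 mm high; origin: centre of its underside on the ledge top, axes as the jig; where along the ledge it sits varies. The marker goes on its +y side (the robot's left); the stop's face there is 15 mm along +y from its origin.
- beech: Bystander: pale beech marker of the same shape and size as the walnut one, with the same axes; it may stand in either of the two places.
- tin_a: Bystander: aluminium tea tin, 76 mm across, 115 mm high, towards the far side of the table; origin: centre of its underside.
- tin_b: Bystander: a second such tin; origin: centre of its underside.
- mug: Bystander: white mug, 76 mm across, 85 mm high; origin: centre of its underside.
- spoon: Bystander: steel spoon with a wooden handle, 170 mm long, lying on the table; origin about its middle.
Not all that is in view belongs to the job. Leave any blue look-alike of the walnut alone.

How it is judged:
On the way:
1. the walnut marker stands on the ledge, back to the fence (within 20 mm), its end within 10 mm of the stop, let go and still (z of back in the frame of corner between -0.004 and 0.004 m and y of right_end in the frame of stop between 0.011 and 0.025 m and angle between walnut's own z axis and vertical below 0.08 rad and x of back in the frame of corner above -0.02 m and contact force between walnut and ledge above 0.3 N and angle between the x axis of walnut and the x axis of jig, either way round below 0.25 rad and contact force between each of the fingers, the arm and walnut below 0.05 N and linear speed of walnut below 0.02 m/s), for 0.2 s.
At the end, for the whole second after the job is handed in: Walnut marker upright on the ledge (4 mm, 0.05 rad), back flush to the fence (3 mm, 0.05 rad), right end within 10 mm of the stop; fingers push it with over 3 N, it presses the fence with over 2 N and the ledge with over 4 N (weight included), at once and still, through the last second (z of back in the frame of corner between -0.004 and 0.004 m and y of right_end in the frame of stop between 0.011 and 0.025 m and angle between walnut's own z axis and vertical below 0.05 rad and angle between the x axis of walnut and the x axis of jig, either way round below 0.05 rad and x of back in the frame of corner between -0.003 and 0.003 m and contact force between walnut and fence above 2 N and contact force between walnut and ledge above 4 N and contact force between the fingers and walnut above 3 N and linear speed of walnut below 0.02 m/s); the arm keeps its last pose, push and grip.
It fails at once if the beech marker, a tin, the mug or the spoon is shoved more than 30 mm (distance of any of beech, tin_a, tin_b, mug, spoon from where it was at the start of the episode above 0.03 m).
It fails at once if the walnut marker is dropped or thrown (over 0.5 m/s while nothing holds it) (linear speed of walnut above 0.5 m/s and contact force between each of the arm, the fingers and walnut below 0.01 N).
It fails at once if the walnut marker is knocked over (angle between walnut's own z axis and vertical above 0.8 rad).
It also fails if it takes over 51 s, if anything falls off the work surface, if the arm or the gripper's body presses on something with over 40 N, if the wrist force passes 120 N, or if a joint passes its speed limit or range.

## Robot

A 6-joint arm with a two-finger parallel gripper is mounted at the origin on the work surface. World frame = base frame: x ahead of the robot, y to its left, z up, the work surface at z = 0. Lengths are in m, angles in rad, forces in N, time in s.
With the tool pointing down it reaches from about 0.25 to 0.725 m from the base axis. Payload 4 kg.
Tool frame: the origin (TCP) lies midway between the tips of the shut fingers; the grasp point (between the pads) lies 19 mm behind it; z points along the fingers, x is the direction in which the jaws open and shut, and the axes are right-handed (so a half turn about z gives the same grasp; the last joint's range is limited). The gripper opens to 85 mm and grips with 20 to 120 N. Pads are 22 mm wide; open, the fingers measure 114 mm over their backs; the gripper's body (76 mm by 85 mm) begins 54 mm behind the grasp point. The pads swing forward as they close: fully open they stand 13 mm farther back than shut.
Start: joints at [-1.222, 0.241, 0.005, 1.335, 0, 1.571], TCP at [0.171, -0.47, 0.231] pointing down, gripper open.
Joint ranges: [-2.72, 2.72], [-1.05, 1.87], [-1.09, 1.28], [-1.99, 2.15], [-1.42, 1.44], [-3.14, 3.14]. Speed limits (rad/s): [2.79, 2.79, 3.14, 3.14, 3.14, 3.14].

## Interface

Orientations are given as a unit quaternion [x, y, z, w].
In Python, from workcell import bot gives the robot as it stands.
- The arm moves only by the tool drive_tool, never from a script. Its argument "rows" is text: rows parted by semicolons, each of 5 numbers parted by spaces: the finger opening in mm, from 0 to 85.4, then the shift along the tool's x, y, z in mm, then the turn about the tool's z in rad. A call has 1 to 12 rows; each row shifts and turns the commanded pose from where the row before left it, along the tool's axes as they then stand; what a row does not reach is not made up. A row lasts 1/10 s, in which the tool goes at most 50 mm and 8.59 degrees, less where a joint would pass 70% of its speed; a pose out of reach is approached as far as the arm can. A call is refused whole if a number of a shift passes 50 or a number of a turn 0.15, either way. A call with a gripper value outside its range is refused whole. The fingers move at their own pace and stop on an object; the grip force is fixed at half the most. Time passes only in rows, so rows that do not move let the fingers close. It gives the time, the measured TCP pose, the force and the opening at its end, in the units of the state.
- bot.get_obs(): the state, without advancing time (a new reading comes with each control period).
- bot.camera(name): name is "scene" or "side" or "wrist"; returns a dict with "image" (480x640x3 uint8, red, green, blue), "vertical_fov" (degrees; the focal length in pixels is half the picture's height over the tangent of half this angle, whatever the lens; pixels are square), "cx", "cy" (the principal point, pixels), "k1" (the pictures are not rectified: a ray, as slopes to the right and down, at radius r is drawn at 1 + k1 r^2 times it, then the intrinsics apply), "R" (3x3) and "t" (3): a world point X has camera coordinates R X + t; the wrist camera has in their place "tool_from_camera" (4x4, takes a point from camera to tool coordinates, whose origin is the TCP and whose axes are the tool frame's). Camera axes: x right, y down, z forward; pixel columns grow to the right and rows downward; lengths in m; the calibration is good to about 2 mm. A picture is of the moment at which its call begins: read the wrist's pose just before it. There is no depth.
- bot.job_done(): hands the job in, once; it reports no verdict.
The state is a dict: "clock": time; "joint_pos": joint angles; "joint_vel": joint speeds; "tau": joint torques, N m; "eef_pos": TCP position; "tool_rot": TCP orientation; "ft_force": force on the tool from outside, world axes, zero at the start; "ft_torque": the same for the moment, N m; "grip_width": finger opening in m.
Only numpy, scipy, OpenCV 4.12 (cv2) and the standard library are available. Lean on these libraries where they do the work, as an engineer would, in place of code of your own. Each camera call takes 0.05 s, during which the arm holds its last target. There are 200 camera calls.

## Working session

There is one attempt and no reset: what is moved stays moved. The work goes in short steps, Python scripts to look and compute and a tool call to move; the robot and the scene stay as the last step left them, time stands still between calls to the robot, and variables do not carry over. Pictures are saved under pics/ and viewed, about 8 in all and at most 12, crops included, and the job is handed in when it is done.

Besides the shell and the picture viewer there is one more tool, called after "Call:" as name(argument=value, ...), one argument or row to a line, values as JSON. drive_tool: Moves the arm, as the interface text tells. Its arguments: {"type":"object","properties":{"rows":{"type":"string"}},"required":["rows"]}

```bash
mkdir -p pics; cat > h.py <<'E'
import numpy as np, cv2
from workcell import bot
from scipy.spatial.transform import Rotation as Ro
def K(c):
    f=240/np.tan(np.radians(c["vertical_fov"])/2); return f,c["cx"],c["cy"],c["k1"]
def snap(n,fn):
    o=bot.get_obs(); c=bot.camera(n); cv2.imwrite("pics/"+fn,c["image"][:,:,::-1])
    if n=="wrist":
        T=np.eye(4);T[:3,:3]=Ro.from_quat(o["tool_rot"]).as_matrix();T[:3,3]=o["eef_pos"]
        M=np.linalg.inv(T@np.array(c["tool_from_camera"])); R,t=M[:3,:3],M[:3,3]
    else: R,t=np.array(c["R"]),np.array(c["t"])
    np.savez("pics/"+fn+".npz",K=K(c),R=R,t=t); return c
def load(fn): return np.load("pics/"+fn+".npz")
def px2w(fn,u,v,z):
    d=load(fn); f,cx,cy,k=d["K"]; p=np.array([(u-cx)/f,(v-cy)/f]); q=p.copy()
    for _ in range(20): q=p/(1+k*(q@q))
    ray=d["R"].T@np.array([q[0],q[1],1]); C=-d["R"].T@d["t"]; s=(z-C[2])/ray[2]; return C+s*ray
def w2px(fn,X):
    d=load(fn); f,cx,cy,k=d["K"]; c=d["R"]@np.array(X)+d["t"]; q=c[:2]/c[2]; q=q*(1+k*(q@q)); return q*f+[cx,cy]
E
python3 - <<'E'
from h import *
o=bot.get_obs(); print({k:np.round(v,3).tolist() for k,v in o.items()})
for n in ["scene","side","wrist"]:
    c=snap(n,n+"0.png"); d=load(n+"0.png"); print(n,d["K"],-d["R"].T@d["t"])
E
```

```text
{'clock': 0.0, 'joint_pos': [-1.222, 0.241, 0.004, 1.335, -0.0, 1.571], 'joint_vel': [0.0, 0.0, -0.0, 0.001, -0.0, -0.001], 'tau': [0.001, -37.232, 25.241, 0.017, 0.0, -0.0], 'eef_pos': [0.171, -0.469, 0.23], 'tool_rot': [0.819, -0.574, -0.001, -0.001], 'ft_force': [0.062, -0.553, -1.106], 'ft_torque': [0.026, -0.024, -0.027], 'grip_width': 0.085}
scene [ 5.20738588e+02  3.11725442e+02  2.38835323e+02 -1.44126913e-01] [1.40349602 0.31691051 1.08063795]
side [ 5.38242504e+02  3.23736066e+02  2.36989724e+02 -1.01670945e-01] [0.00149314 0.58632729 0.90430498]
wrist [ 3.75553433e+02  3.28246426e+02  2.38669297e+02 -6.51597300e-02] [ 0.24900046 -0.44028166  0.37399097]
```

View pics/scene0.png

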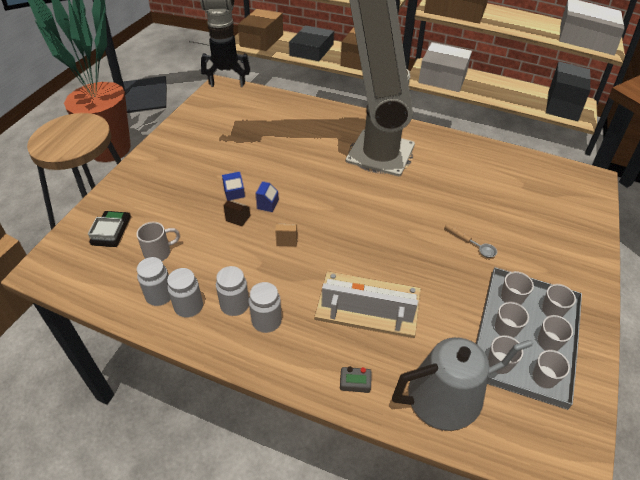

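View pics/side0.png

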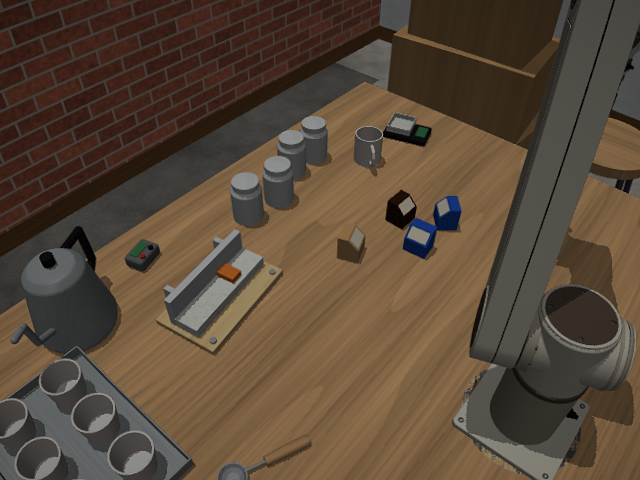

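The scene picture shows the walnut at about (237,213), with two blue look-alikes at (233,187) and (267,197), the beech at (287,235), the jig at (370,300) and its orange stop at (358,287). In the side picture the walnut is at (401,210) and the stop at (229,272). I'll take enlarged crops for measuring.

```bash
python3 - <<'E'
from h import *
s=cv2.imread("pics/side0.png")
a=cv2.resize(s[180:265,335:470],None,fx=5,fy=5,interpolation=cv2.INTER_CUBIC)[:, :400*2]
b=cv2.resize(s[225:355,150:290],None,fx=4,fy=4,interpolation=cv2.INTER_CUBIC)
cv2.imwrite("pics/a.png",a);cv2.imwrite("pics/b.png",b)
for z,n,u,v in [(.03,"side0.png",401,210),(.03,"scene0.png",237,213),(.054,"side0.png",229,270),(.054,"scene0.png",358,286),(.03,"side0.png",352,243)]: print(px2w(n,u,v,z))
E
```

```text
[ 0.4679927  -0.29588611  0.03      ]
[ 0.47780051 -0.29130525  0.03      ]
[0.62621851 0.12366118 0.054     ]
[0.6145101  0.12495043 0.054     ]
[ 0.49052969 -0.12814333  0.03      ]
```

View pics/a.png

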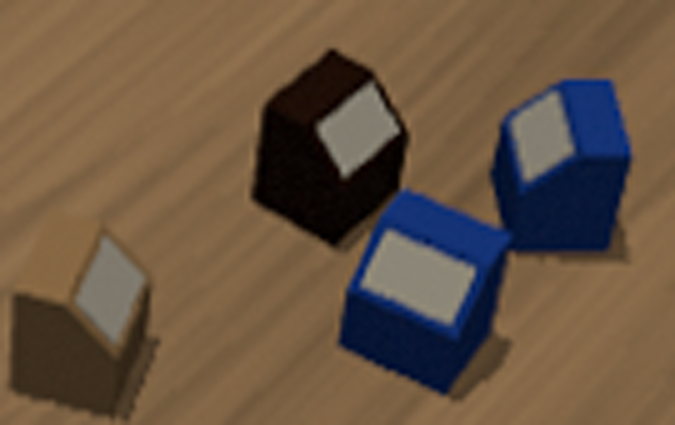

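View pics/b.png

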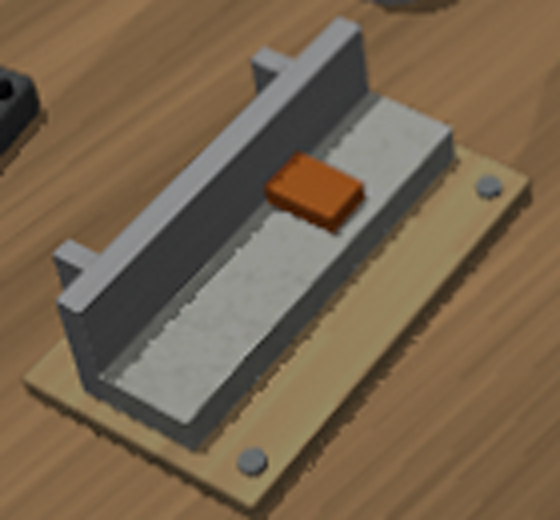

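```bash
cat > fit.py <<'E'
from h import *
from scipy.optimize import least_squares
def fit(pts,fn,x0,zfix=0):
    P=np.array([p[0] for p in pts])/1000; U=np.array([p[1] for p in pts],float)
    def W(q): c,s=np.cos(q[2]),np.sin(q[2]); return np.c_[q[0]+c*P[:,0]-s*P[:,1],q[1]+s*P[:,0]+c*P[:,1],zfix+P[:,2]]
    r=least_squares(lambda q:(np.array([w2px(fn,X) for X in W(q)])-U).ravel(),x0,loss="soft_l1")
    e=np.array([w2px(fn,X) for X in W(r.x)])-U
    return r.x,np.round(e,1).tolist()
E
python3 - <<'E'
from fit import *
A=lambda u,v:(335+u/5,180+v/5)
B=lambda u,v:(150+u/4,225+v/4)
w=[((25,28,64),A(265,103)),((25,-28,64),A(333,50)),((1,28,64),A(313,127)),((1,-28,64),A(374,82)),((25,28,0),A(252,197)),((-25,28,0),A(333,245)),((-25,28,38),A(345,182)),((-25,-28,38),A(407,135))]
for y in [0,1.57,.7,-.7]: print(fit(w,"side0.png",[.47,-.295,y]))
j=[((-26,115,40),B(188,425)),((-26,-115,40),B(453,130)),((30,-115,40),B(378,97)),((30,115,40),B(112,382)),((-75,125,15),B(255,505)),((-75,-125,15),B(530,178)),((75,125,15),B(25,380))]
q,e=fit(j,"side0.png",[.65,.15,0]); print(q,e)
s=[((22,15,14),B(266,187)),((22,-15,14),B(300,154)),((-22,-15,14),B(364,189)),((-22,15,14),B(332,222))]
qs,e=fit(s,"side0.png",[.62,.12,q[2]],.04); print(qs,e)
c,n=np.cos(q[2]),np.sin(q[2]); d=qs[:2]-q[:2]; print("stop in jig",c*d[0]+n*d[1],-n*d[0]+c*d[1])
b=[((25,28,64),A(12,290)),((25,-28,64),A(62,205)),((1,28,64),A(78,305)),((1,-28,64),A(105,225)),((25,28,0),A(10,390)),((-25,28,0),A(110,418))]
print("beech",fit(b,"side0.png",[.49,-.128,0]))
E
```

```text
(array([ 0.46640812, -0.29673353, -0.03866165]), [[0.0, -0.1], [0.1, -0.5], [-1.5, -0.4], [-0.0, -2.5], [0.1, 0.7], [0.3, 0.6], [-0.3, 1.7], [0.7, -0.3]])
(array([ 0.46640811, -0.29673353, -0.03866209]), [[0.0, -0.1], [0.1, -0.5], [-1.5, -0.4], [-0.0, -2.5], [0.1, 0.7], [0.3, 0.6], [-0.3, 1.7], [0.7, -0.3]])
(array([ 0.46640811, -0.29673353, -0.03866181]), [[0.0, -0.1], [0.1, -0.5], [-1.5, -0.4], [-0.0, -2.5], [0.1, 0.7], [0.3, 0.6], [-0.3, 1.7], [0.7, -0.3]])
(array([ 0.46640811, -0.29673353, -0.03866195]), [[0.0, -0.1], [0.1, -0.5], [-1.5, -0.4], [-0.0, -2.5], [0.1, 0.7], [0.3, 0.6], [-0.3, 1.7], [0.7, -0.3]])
[0.61339803 0.15833677 0.16573745] [[-0.6, -0.1], [0.2, -0.5], [-1.7, -1.6], [-3.5, -1.5], [1.1, 1.8], [2.6, 0.8], [0.5, 0.5]]
[0.62251321 0.1276007  0.13497448] [[-0.3, 0.4], [0.2, -0.2], [0.5, -0.6], [-0.4, 0.3]]
stop in jig 0.003919444300600825 -0.03181871434678199
beech (array([ 0.48953729, -0.12709839,  0.3081135 ]), [[0.6, -0.1], [-0.7, 0.9], [-2.4, -0.1], [0.6, -0.3], [0.0, -0.4], [0.5, 0.2]])
```

Call:
drive_tool(
  rows="85 -7 -32 0 0;85 -7 -32 0 0;85 -7 -32 0 0;85 -7 -32 0 0;85 -7 -32 0 0;85 -7 -32 0 0;85 -7 -32 0 0;85 -7 -32 0 0;85 -7 -32 0 0;85 0 0 0 0.13;85 0 0 0 0.13;85 0 0 0 0.13",
)

```text
clock: 1.35
eef_pos: [0.4202, -0.3117, 0.2307]
tool_rot: [-0.691, 0.723, 0.001, -0.0]
ft_force: [0.1, 0.4, -1.0]
grip_width: 0.0854
```

```bash
python3 - <<'E'
from h import *
snap("wrist","w1.png"); o=bot.get_obs(); print(o["clock"],o["eef_pos"],o["tool_rot"],o["ft_force"])
E
```

```text
1.4 [ 0.42004757 -0.31184564  0.23079259] [-6.89543524e-01  7.24244039e-01  5.36612989e-04 -1.12075729e-04] [-0.11201331 -0.26413208 -0.58533315]
```

View pics/w1.png

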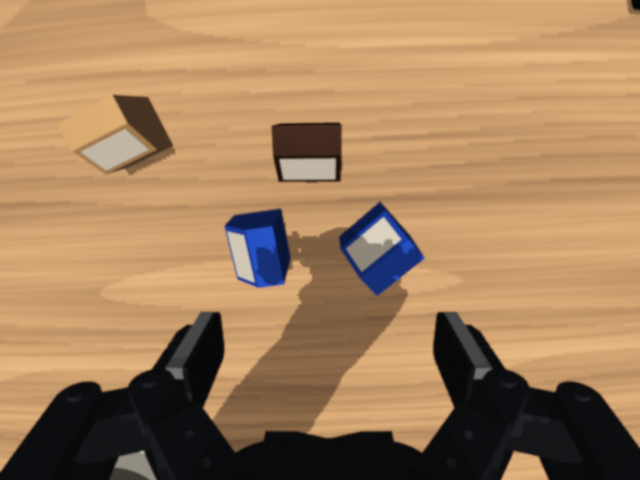

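The wrist picture shows the walnut at u 273–341, v 123–181, with its bevel towards the robot. The blue look-alikes are at (258,248) and (382,248), nearer the robot, and the jaws straddle the walnut's columns.

```bash
python3 - <<'E'
from fit import *
w=[((25,28,64),(273,125)),((25,-28,64),(341,123)),((1,28,64),(275,157)),((1,-28,64),(341,156)),((-25,28,38),(279,181)),((-25,-28,38),(340,181))]
q,e=fit(w,"w1.png",[.47,-.295,0]); print(q,e)
o=bot.get_obs(); R=Ro.from_quat(o["tool_rot"]).as_matrix(); print(np.round(R,3))
print("tool delta to origin",R.T@(np.r_[q[:2],.0]-o["eef_pos"]))
for c in [(280,212),(288,265),(340,245),(382,203),(424,258)]: print(px2w("w1.png",*c,.064))
E
```

```text
[ 0.46849795 -0.29606366 -0.03745876] [[-1.4, 0.3], [1.0, 1.5], [-1.8, -1.3], [0.9, -1.0], [-0.3, 0.6], [0.8, 0.0]]
[[-0.049 -0.999 -0.001]
 [-0.999  0.049  0.001]
 [-0.001  0.001 -1.   ]]
tool delta to origin [-0.01800659 -0.04783284  0.23075856]
[ 0.42297511 -0.26968075  0.064     ]
[ 0.37378282 -0.272588    0.064     ]
[ 0.39073244 -0.31978049  0.064     ]
[ 0.42693394 -0.35667036  0.064     ]
[ 0.37498763 -0.39430826  0.064     ]
```

Call:
drive_tool(
  rows="85 -9 -26 0 0;85 -9 -26 0 0;85 0 0 0 0;85 0 0 40 0;85 0 0 40 0;85 0 0 40 0;85 0 0 40 0;85 0 0 25 0;85 0 0 15 0;85 0 0 7 0;85 0 0 0 0",
)

```text
clock: 2.5
eef_pos: [0.4716, -0.2961, 0.0234]
tool_rot: [-0.693, 0.721, 0.001, -0.0]
ft_force: [-0.2, 0.3, 0.5]
grip_width: 0.0855
```

```bash
python3 - <<'E'
from h import *
o=bot.get_obs(); print(o["clock"],o["eef_pos"],o["tool_rot"],o["ft_force"])
R=Ro.from_quat(o["tool_rot"]).as_matrix(); print("remaining mm",1000*R.T@(np.array([.4725,-.296,.024])-o["eef_pos"]))
E
```

```text
2.5 [ 0.47157868 -0.29613949  0.02335799] [-6.92560894e-01  7.21358344e-01  1.18858068e-03 -3.67053318e-04] [-0.21545987  0.34514585  0.52827834]
remaining mm [-0.17760883 -0.91344918 -0.64384135]
```

Close and lift.

Call:
drive_tool(
  rows="55 0 0 0 0;45 0 0 0 0;40 0 0 0 0;40 0 0 0 0;40 0 0 0 0;40 0 0 0 0;40 0 0 -15 0;40 0 0 -30 0;40 0 0 -40 0;40 0 0 -40 0;40 0 0 -20 0;40 0 0 0 0",
)

```text
clock: 3.7
eef_pos: [0.4746, -0.2976, 0.1729]
tool_rot: [-0.692, 0.721, -0.004, 0.001]
ft_force: [0.9, -0.0, -1.3]
grip_width: 0.0557
```

Call:
drive_tool(
  rows="40 -20 -2 0 0;40 -42 -3 0 0;40 -42 -3 0 0;40 -42 -3 0 0;40 -42 -4 0 0;40 -42 -4 0 0;40 -42 -4 0 0;40 -42 -4 0 0;40 -42 -4 0 0;40 -42 -4 0 0;40 -42 -4 0 0;40 -20 0 0 -0.1",
)

```text
clock: 4.9
eef_pos: [0.5227, 0.0812, 0.1723]
tool_rot: [0.768, -0.64, -0.025, -0.022]
ft_force: [0.0, 0.3, -1.4]
grip_width: 0.0552
```

Call:
drive_tool(
  rows="40 0 0 0 -0.09;40 0 0 0 0;40 0 0 0 0",
)

```text
clock: 5.2
eef_pos: [0.5224, 0.0804, 0.1731]
tool_rot: [0.794, -0.607, -0.023, -0.023]
ft_force: [-0.1, 0.3, -1.3]
grip_width: 0.0553
```

```bash
python3 - <<'E'
from h import *
snap("wrist","w2.png"); snap("side","side2.png");o=bot.get_obs(); print(o["clock"],o["eef_pos"],o["tool_rot"],o["ft_force"])
im=cv2.imread("pics/w2.png"); cv2.imwrite("pics/w2c.png",cv2.resize(im[0:300,80:480],None,fx=2,fy=2,interpolation=cv2.INTER_CUBIC))
E
```

```text
5.3 [0.5229505  0.08020011 0.17379154] [ 0.79439081 -0.60652516 -0.02275752 -0.02350672] [ 0.9864798   0.81344685 -1.8244839 ]
```

View pics/w2.png

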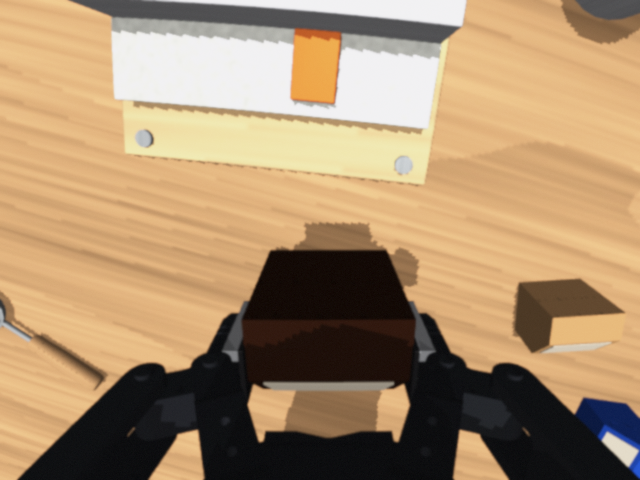

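The wrist picture shows the walnut held level in the jaws. The jig is ahead, with the orange stop's top at (292–340, 30–103), the ledge edges at v≈100–128 and the fence at the top. The measured tool has a small tilt and is short of the goal, so I'll check that.

```bash
python3 - <<'E'
from fit import *
o=bot.get_obs(); R=Ro.from_quat(o["tool_rot"]).as_matrix(); print(np.round(R,3)); print(np.round(o["joint_pos"],3))
p="w2.png"
j=[((-26,115,40),(115,97)),((-26,-115,40),(429,128)),((-75,125,15),(126,154)),((-75,-125,15),(424,184)),((30,-115,40),(441,42)),((30,115,40),(113,18))]
q,e=fit(j,p,[.613,.158,.15]); print(q,e)
s=[((22,15,14),(295,29)),((22,-15,14),(340,34)),((-22,-15,14),(336,102)),((-22,15,14),(291,98))]
qs,e=fit(s,p,[.62,.12,.15],.04); print(qs,e)
c,n=np.cos(q[2]),np.sin(q[2]); d=qs[:2]-q[:2]; print("stop in jig",c*d[0]+n*d[1],-n*d[0]+c*d[1])
E
```

```text
[[ 0.263 -0.965 -0.008]
 [-0.963 -0.263  0.065]
 [-0.065 -0.01  -0.998]]
[ 0.115  0.329 -0.029  1.213  0.065  2.99 ]
[0.61629239 0.15835339 0.16827492] [[-0.0, 0.3], [-0.2, -0.5], [-1.0, 4.5], [0.6, 6.4], [1.9, -0.2], [-1.4, -3.3]]
[0.62654351 0.12645933 0.19144158] [[-0.6, -0.7], [1.3, -2.6], [-0.3, 1.3], [-0.0, 1.9]]
stop in jig 0.004764644383764574 -0.0331604416234394
```

Joint 6 has run into its limit (2.99, max 3.14), which explains the tilt. For the jig I need the half-turned grasp. I'll back off the limit, stand the marker on clear table and regrip it.

Call:
drive_tool(
  rows="40 0 0 0 0.14;40 0 0 0 0.14;40 0 20 0 0;40 0 20 0 0;40 0 0 0 0;40 0 0 0 0",
)

```text
clock: 5.9
eef_pos: [0.485, 0.0456, 0.1752]
tool_rot: [0.719, -0.693, -0.035, -0.03]
ft_force: [1.1, 0.6, -0.5]
grip_width: 0.0554
```

```bash
python3 - <<'E'
from h import *
o=bot.get_obs(); R=Ro.from_quat(o["tool_rot"]).as_matrix(); print(np.round(R,3),o["eef_pos"],np.round(o["joint_pos"],3))
E
```

```text
[[ 0.036 -0.999 -0.01 ]
 [-0.995 -0.037  0.092]
 [-0.092  0.006 -0.996]] [0.4849721  0.04556337 0.17524028] [ 0.036  0.252 -0.133  1.192  0.092  3.141]
```

Call:
drive_tool(
  rows="40 0 0 40 0;40 0 0 40 0;40 0 0 40 0;40 0 0 18 0;40 0 0 6 0;40 0 0 3 0;40 0 0 0 0;40 0 0 0 0",
)

```text
clock: 6.7
eef_pos: [0.485, 0.0528, 0.03]
tool_rot: [0.723, -0.689, -0.037, -0.032]
ft_force: [0.2, 0.5, -1.1]
grip_width: 0.0552
```

Call:
drive_tool(
  rows="40 0 0 3 0;40 0 0 2 0;40 0 0 1 0;40 0 0 0 0",
)

```text
clock: 7.1
eef_pos: [0.4854, 0.0529, 0.0281]
tool_rot: [0.723, -0.689, -0.036, -0.033]
ft_force: [-8.6, -0.6, 32.0]
grip_width: 0.0553
```

Call:
drive_tool(
  rows="40 0 0 -1.5 0;58 0 0 0 0;65 0 0 0 0;80 0 0 0 0;85 0 0 0 0;85 0 0 -20 0;85 0 0 -30 0;85 0 0 -40 0;85 0 0 -10 -0.14;85 0 0 0 -0.14;85 0 0 0 -0.14;85 0 0 0 -0.14",
)

```text
clock: 8.3
eef_pos: [0.4843, 0.043, 0.1235]
tool_rot: [0.887, -0.46, -0.028, -0.04]
ft_force: [-0.8, 0.3, 0.3]
grip_width: 0.0854
```

```bash
python3 - <<'E'
from h import *
o=bot.get_obs(); R=Ro.from_quat(o["tool_rot"]).as_matrix(); print(np.round(R,3),o["eef_pos"],np.round(o["joint_pos"],3))
snap("wrist","w3.png")
E
```

```text
[[ 0.575 -0.818 -0.013]
 [-0.813 -0.574  0.097]
 [-0.087 -0.046 -0.995]] [0.4843346  0.04297477 0.12348059] [ 0.028  0.297 -0.216  1.067  0.098  2.555]
```

View pics/w3.png

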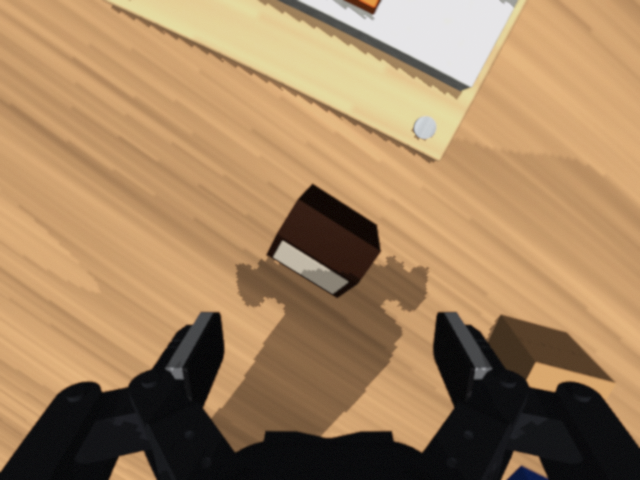

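The picture shows the walnut standing upright at (325,240), clear of the jig. The tool is still tilted by about 0.097 rad. I'll turn to the other end of joint 6 and use its limit to take the tilt out.

Call:
drive_tool(
  rows="85 0 0 -5 -0.149;85 0 0 -5 -0.149;85 0 0 -5 -0.149;85 0 0 -5 -0.149;85 0 0 0 -0.149;85 0 0 0 -0.149;85 0 0 0 -0.149;85 0 0 0 -0.149;85 0 0 0 -0.149;85 0 0 0 -0.149;85 0 0 0 -0.149;85 0 0 0 -0.149",
)

```text
clock: 9.55
eef_pos: [0.4845, 0.0411, 0.1431]
tool_rot: [0.914, 0.402, 0.014, -0.047]
ft_force: [0.9, -0.4, 0.6]
grip_width: 0.0849
```

Call:
drive_tool(
  rows="85 0 0 0 -0.149;85 0 0 0 -0.149;85 0 0 0 -0.149;85 0 0 0 -0.149;85 0 0 0 -0.149;85 0 0 0 -0.149;85 0 0 0 -0.149;85 0 0 0 -0.149;85 0 0 0 -0.149;85 0 0 0 -0.149;85 0 0 0 -0.149;85 0 0 0 -0.149",
)

```text
clock: 10.75
eef_pos: [0.4844, 0.0411, 0.1431]
tool_rot: [0.259, 0.965, 0.045, -0.019]
ft_force: [0.0, 0.0, 0.4]
grip_width: 0.0852
```

Call:
drive_tool(
  rows="85 0 0 0 -0.149;85 0 0 0 -0.149;85 0 0 0 -0.149;85 0 0 0 -0.149;85 0 0 0 -0.149;85 0 0 0 -0.149;85 0 0 0 -0.149;85 0 0 0 -0.149;85 0 0 0 -0.149;85 0 0 0 -0.149;85 0 0 0 -0.149;85 0 0 0 -0.149",
)

```text
clock: 11.95
eef_pos: [0.4845, 0.0411, 0.1431]
tool_rot: [-0.59, 0.806, 0.043, 0.023]
ft_force: [0.6, -0.2, -0.5]
grip_width: 0.0852
```

```bash
python3 - <<'E'
from h import *
o=bot.get_obs(); R=Ro.from_quat(o["tool_rot"]).as_matrix(); print(np.round(R,3),o["eef_pos"],np.round(o["joint_pos"],3),o["clock"])
E
```

```text
[[-0.304 -0.953 -0.013]
 [-0.949  0.301  0.097]
 [-0.089  0.042 -0.995]] [0.48446363 0.04108319 0.14309489] [ 0.024  0.28  -0.185  1.117  0.098 -2.811] 11.95
```

Call:
drive_tool(
  rows="85 0 0 0 -0.149;85 0 0 0 -0.149;85 0 0 0 -0.1;85 0 0 0 -0.1;85 0 0 0 0",
)

```text
clock: 12.45
eef_pos: [0.4798, 0.0848, 0.1432]
tool_rot: [0.752, -0.659, -0.023, -0.023]
ft_force: [-0.4, -0.4, -0.4]
grip_width: 0.0852
```

```bash
python3 - <<'E'
from h import *
o=bot.get_obs(); R=Ro.from_quat(o["tool_rot"]).as_matrix(); print(np.round(R,3),o["eef_pos"],np.round(o["joint_pos"],3),o["clock"])
E
```

```text
[[ 0.131 -0.991 -0.005]
 [-0.989 -0.131  0.065]
 [-0.065 -0.003 -0.998]] [0.47979751 0.08483857 0.14316976] [ 0.134  0.271 -0.195  1.101  0.065 -3.138] 12.45
```

Call:
drive_tool(
  rows="85 0 0 0 -0.1;85 0 0 0 -0.1;85 20 0 0 0;85 20 0 0 0;85 0 0 0 0",
)

```text
clock: 12.95
eef_pos: [0.4743, 0.1123, 0.1425]
tool_rot: [0.783, -0.622, 0.002, -0.007]
ft_force: [-0.0, 0.1, 0.0]
grip_width: 0.085
```

```bash
python3 - <<'E'
from h import *
o=bot.get_obs(); R=Ro.from_quat(o["tool_rot"]).as_matrix(); print(np.round(R,3),o["eef_pos"],np.round(o["joint_pos"],3),o["clock"])
E
```

```text
[[ 0.225 -0.974  0.012]
 [-0.974 -0.225  0.009]
 [-0.006 -0.014 -1.   ]] [0.47425448 0.11230904 0.1425487 ] [ 0.229  0.264 -0.204  1.089  0.006 -3.14 ] 12.95
```

```bash
python3 - <<'E'
from fit import *
w=[((25,28,64),(303,203)),((25,-28,64),(379,251)),((1,28,64),(282,239)),((1,-28,64),(352,280)),((-25,28,38),(268,255)),((-25,-28,38),(337,296)),((25,28,0),(313,185)),((25,-28,0),(379,233))]
for y in (0,.3,-.3): print(fit(w,"w3.png",[.485,.05,y]))
E
```

```text
(array([0.4793021 , 0.05404858, 0.04279405]), [[-2.9, -2.1], [3.3, 3.4], [-3.4, -4.1], [6.8, 6.1], [-0.7, 0.5], [0.5, 3.8], [1.1, -0.2], [-1.1, -6.3]])
(array([0.47930209, 0.05404857, 0.0427932 ]), [[-2.9, -2.1], [3.3, 3.4], [-3.4, -4.1], [6.8, 6.1], [-0.7, 0.5], [0.5, 3.8], [1.1, -0.2], [-1.1, -6.3]])
(array([0.47930209, 0.05404857, 0.04279354]), [[-2.9, -2.1], [3.3, 3.4], [-3.4, -4.1], [6.8, 6.1], [-0.7, 0.5], [0.5, 3.8], [1.1, -0.2], [-1.1, -6.3]])
```

Call:
drive_tool(
  rows="85 0 0 0 0.149;85 0 0 0 0.149;85 0 0 0 0.149;85 0 0 0 0.149;85 0 0 0 0.149;85 0 0 0 0.149;85 0 0 0 0.149;85 0 0 0 0.149;85 0 0 0 0.149;85 0 0 0 0.149;85 0 0 0 0.149;85 0 0 0 0.149",
)

```text
clock: 14.15
eef_pos: [0.4743, 0.1126, 0.1427]
tool_rot: [-0.002, 1.0, 0.005, 0.006]
ft_force: [-0.3, 0.1, -1.1]
grip_width: 0.0848
```

Call:
drive_tool(
  rows="85 0 0 0 0.149;85 0 0 0 0.149;85 0 0 0 0.149;85 0 0 0 0.149;85 0 0 0 0.149;85 0 0 0 0.149;85 0 0 0 0.149;85 0 0 0 0.149;85 0 0 0 0.149;85 0 0 0 0.149;85 0 0 0 0.05;85 0 0 0 0",
)

```text
clock: 15.35
eef_pos: [0.4742, 0.1127, 0.1427]
tool_rot: [0.692, 0.722, 0.008, 0.001]
ft_force: [-0.1, 0.2, 0.0]
grip_width: 0.0852
```

Call:
drive_tool(
  rows="85 -30 3 0 0;85 -30 3 0 0;85 0 0 0 0;85 0 0 40 0;85 0 0 40 0;85 0 0 22 0;85 0 0 12 0;85 0 0 5 0;85 0 0 0 0",
)

```text
clock: 16.25
eef_pos: [0.4844, 0.0555, 0.0234]
tool_rot: [0.691, 0.723, 0.008, 0.001]
ft_force: [0.7, 0.4, -0.1]
grip_width: 0.0848
```

```bash
python3 - <<'E'
from h import *
o=bot.get_obs(); R=Ro.from_quat(o["tool_rot"]).as_matrix(); print(np.round(R,3),o["eef_pos"],o["ft_force"],np.round(o["joint_pos"],3),o["clock"])
snap("side","side3.png"); im=cv2.imread("pics/side3.png"); u,v=map(int,w2px("side3.png",[.48,.05,.05])); print(u,v)
cv2.imwrite("pics/s3c.png",cv2.resize(im[max(v-80,0):v+70,max(u-120,0):u+80],None,fx=3,fy=3,interpolation=cv2.INTER_CUBIC))
E
```

```text
[[-0.045  0.999  0.013]
 [ 0.999  0.045  0.01 ]
 [ 0.009  0.013 -1.   ]] [0.484436   0.05546969 0.02343447] [ 0.73908547  0.37406529 -0.05175106] [ 0.109  0.406 -0.361  0.791  0.008  0.064] 16.25
304 285
```

View pics/s3c.png

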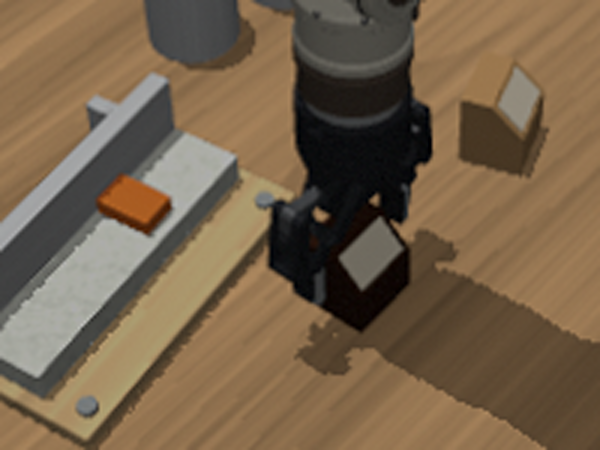

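The jaws straddle the walnut at its ends and the jig is clear of them. I'll grip and lift.

Call:
drive_tool(
  rows="55 0 0 0 0;45 0 0 0 0;40 0 0 0 0;40 0 0 0 0;40 0 0 0 0;40 0 0 0 0;40 0 0 -15 0;40 0 0 -30 0;40 0 0 -40 0;40 0 0 -25 0;40 0 0 0 -0.06;40 0 0 0 -0.06",
)

```text
clock: 17.5
eef_pos: [0.4833, 0.0544, 0.1345]
tool_rot: [0.646, 0.764, 0.009, 0.002]
ft_force: [0.3, 0.4, -1.8]
grip_width: 0.0554
```

```bash
python3 - <<'E'
from fit import *
# joint jig fit from side0+w2 : average; walnut target
jig=np.array([.6148,.1584]); yaw=.167; 
stop=np.array([.6245,.127])
c,n=np.cos(yaw),np.sin(yaw); Rz=np.array([[c,-n],[n,c]])
d=Rz.T@(stop-jig); print("stop jig",d)
tgt=jig+Rz@np.array([.030-.025-.006,d[1]+.018+.028]); print("walnut origin tgt",tgt)
o=bot.get_obs(); R=Ro.from_quat(o["tool_rot"]).as_matrix(); print(np.round(R,3),o["eef_pos"],o["grip_width"])
E
```

```text
stop jig [ 0.00434559 -0.03257554]
walnut origin tgt [0.61158243 0.17147147]
[[-0.166  0.986  0.015]
 [ 0.986  0.166  0.01 ]
 [ 0.007  0.016 -1.   ]] [0.48330097 0.05441709 0.13454797] 0.05535481312066059
```

Call:
drive_tool(
  rows="40 20 29 0 0;40 20 29 0 0;40 20 29 0 0;40 20 29 0 0;40 20 26 0 0;40 0 0 0 0;40 0 0 20 0;40 0 0 20 0;40 0 0 5 0;40 0 0 0 0;40 0 0 0 0",
)

```text
clock: 18.6
eef_pos: [0.6072, 0.1764, 0.0919]
tool_rot: [0.647, 0.763, 0.008, 0.002]
ft_force: [-0.3, -0.2, -1.1]
grip_width: 0.0552
```

```bash
python3 - <<'E'
from h import *
snap("wrist","w4.png"); snap("side","side4.png"); o=bot.get_obs(); R=Ro.from_quat(o["tool_rot"]).as_matrix(); print(np.round(R,3),o["eef_pos"],o["ft_force"],np.round(o["joint_pos"],3))
a=cv2.imread("pics/side4.png")[200:350,150:310]; b=cv2.imread("pics/w4.png")[0:450]
a=cv2.resize(a,None,fx=2.5,fy=2.5,interpolation=cv2.INTER_CUBIC); b=cv2.resize(b[150:430,60:580],None,fx=.77,fy=.77)
h=max(a.shape[0],b.shape[0]); z=lambda i:cv2.copyMakeBorder(i,0,h-i.shape[0],0,0,cv2.BORDER_CONSTANT)
im=np.hstack([z(a),z(b)]);print(im.shape,a.shape); cv2.imwrite("pics/c4.png",im)
E
```

```text
[[-0.164  0.986  0.015]
 [ 0.986  0.163  0.01 ]
 [ 0.008  0.016 -1.   ]] [0.60785077 0.17670455 0.09253981] [ 0.23359606 -0.05940621 -0.17377679] [0.28  0.574 0.139 1.119 0.006 0.116]
(375, 800, 3) (375, 400, 3)
```

View pics/c4.png

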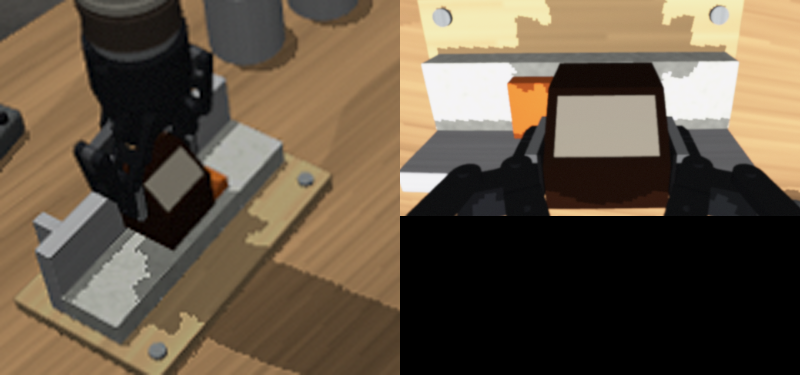

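```bash
python3 - <<'E'
from fit import *
im=cv2.imread("pics/w4.png").astype(int); b,g,r=im[...,0],im[...,1],im[...,2]
m=(r>150)&(g>70)&(g<150)&(b<60); ys,xs=np.nonzero(m[150:430]); ys+=150; print("orange",xs.min(),xs.max(),ys.min(),ys.max())
for v in range(ys.min(),ys.max(),8): x=np.nonzero(m[v])[0]; print(v,x.min() if len(x) else 0,x.max() if len(x) else 0,end="; ")
yaw=.167; c,n=np.cos(yaw),np.sin(yaw)
for S in [(.6225,.1276),(.6265,.1265),(.6245,.127)]:
  print("\n",S,[np.round(w2px("w4.png",[S[0]+c*x-n*y,S[1]+n*x+c*y,.054])).tolist() for x,y in [(-.022,-.015),(.022,-.015),(-.022,.015),(.022,.015)]])
J=(.6148,.1584)
print("ledge",[np.round(w2px("w4.png",[J[0]+c*x-n*y,J[1]+n*x+c*y,.04])).tolist() for x,y in [(-.026,-.115),(-.026,.115),(.03,-.115),(.03,.115)]], "seen ledge front corners approx", [(60+(u-400)/.77,150+v/.77) for u,v in [(422,64),(737,62),(437,130),(727,131)]])
o=bot.get_obs(); T=o["eef_pos"]; R=Ro.from_quat(o["tool_rot"]).as_matrix()
for off in (0,.004,.008):
  Wc=T-R[:,1]*off-np.array([0,0,.0235]); R2=R[:,1],-R[:,2]
  P=lambda x,y,z:np.round(w2px("w4.png",Wc+R[:,1]*x+R[:,0]*y-R[:,2]*z)).tolist()
  print("bevel low/up corners pred",off,P(-.025,-.028,.038),P(-.025,.028,.038),P(.001,-.028,.064),P(.001,.028,.064),"foot",P(-.025,-.028,0))
g2=cv2.cvtColor(cv2.imread("pics/w4.png"),cv2.COLOR_BGR2GRAY); print(g2[220:430:3,330].tolist())
E
```

```text
orange 201 253 257 329
257 202 243; 265 214 251; 273 251 251; 281 250 251; 289 249 250; 297 249 249; 305 0 0; 313 228 230; 321 218 221; 
 (0.6225, 0.1276) [[199.0, 250.0], [209.0, 323.0], [257.0, 250.0], [262.0, 323.0]]

 (0.6265, 0.1265) [[197.0, 257.0], [207.0, 329.0], [254.0, 257.0], [260.0, 329.0]]

 (0.6245, 0.127) [[198.0, 253.0], [208.0, 326.0], [255.0, 253.0], [261.0, 326.0]]
ledge [[86.0, 230.0], [499.0, 228.0], [106.0, 318.0], [485.0, 316.0]] seen ledge front corners approx [(88.57142857142857, 233.11688311688312), (497.6623376623377, 230.5194805194805), (108.05194805194805, 318.83116883116884), (484.67532467532465, 320.12987012987014)]
bevel low/up corners pred 0 [251.0, 276.0] [401.0, 276.0] [242.0, 379.0] [409.0, 379.0] foot [267.0, 242.0]
bevel low/up corners pred 0.004 [251.0, 266.0] [401.0, 266.0] [241.0, 369.0] [410.0, 369.0] foot [267.0, 234.0]
bevel low/up corners pred 0.008 [250.0, 256.0] [402.0, 256.0] [240.0, 359.0] [411.0, 359.0] foot [266.0, 226.0]
[103, 106, 105, 116, 44, 10, 12, 12, 11, 11, 14, 10, 10, 8, 11, 18, 18, 20, 118, 171, 171, 171, 171, 170, 172, 171, 170, 171, 172, 171, 171, 172, 173, 172, 172, 172, 171, 171, 171, 172, 172, 172, 171, 171, 155, 27, 15, 18, 20, 19, 19, 19, 18, 18, 19, 17, 17, 19, 17, 19, 20, 19, 19, 18, 26, 33, 34, 132, 187, 200]
```

Call:
drive_tool(
  rows="40 -5 8 0 0;40 0 0 0 0;40 0 0 12 0;40 0 0 9 0;40 0 0 4 0;40 0 0 0 0;40 0 0 0 0",
)

```text
clock: 19.4
eef_pos: [0.6156, 0.1733, 0.0655]
tool_rot: [0.647, 0.763, 0.007, 0.001]
ft_force: [-0.2, -0.5, -1.6]
grip_width: 0.0553
```

Call:
drive_tool(
  rows="40 0 0 1 0;40 0 0 0.7 0;40 0 0 0 0",
)

```text
clock: 19.7
eef_pos: [0.6162, 0.1734, 0.0648]
tool_rot: [0.647, 0.763, 0.008, 0.002]
ft_force: [-1.0, 0.4, 1.4]
grip_width: 0.0553
```

Call:
drive_tool(
  rows="40 0 0 0.5 0;40 0 0 0 0",
)

```text
clock: 19.9
eef_pos: [0.6163, 0.1734, 0.0648]
tool_rot: [0.647, 0.763, 0.008, 0.002]
ft_force: [-1.8, -1.2, 5.3]
grip_width: 0.0554
```

Call:
drive_tool(
  rows="57 0 0 0 0;59 0 0 0 0;62 0 0 0 0;66 0 0 0 0;72 0 0 0 0;76 0 0 0 0;76 0 0 0 0;76 0 0 -15 0;76 0 0 -30 0;76 0 0 -30 0;76 0 0 0 0;76 0 0 0 0",
)

```text
clock: 21.1
eef_pos: [0.6158, 0.1728, 0.14]
tool_rot: [0.647, 0.763, 0.009, 0.002]
ft_force: [0.4, 0.2, 0.0]
grip_width: 0.0761
```

```bash
python3 - <<'E'
from h import *
snap("wrist","w5.png"); o=bot.get_obs(); R=Ro.from_quat(o["tool_rot"]).as_matrix(); print(np.round(R,3),o["eef_pos"],o["ft_force"],np.round(o["joint_pos"],3))
b=cv2.imread("pics/w5.png"); cv2.imwrite("pics/w5c.png",cv2.resize(b[200:480,150:470],None,fx=2,fy=2,interpolation=cv2.INTER_CUBIC))
E
```

```text
[[-0.164  0.986  0.012]
 [ 0.986  0.164  0.009]
 [ 0.007  0.014 -1.   ]] [0.61489626 0.17255542 0.13867316] [0.00943444 0.03376083 0.10459721] [0.271 0.553 0.23  1.233 0.006 0.106]
```

View pics/w5c.png

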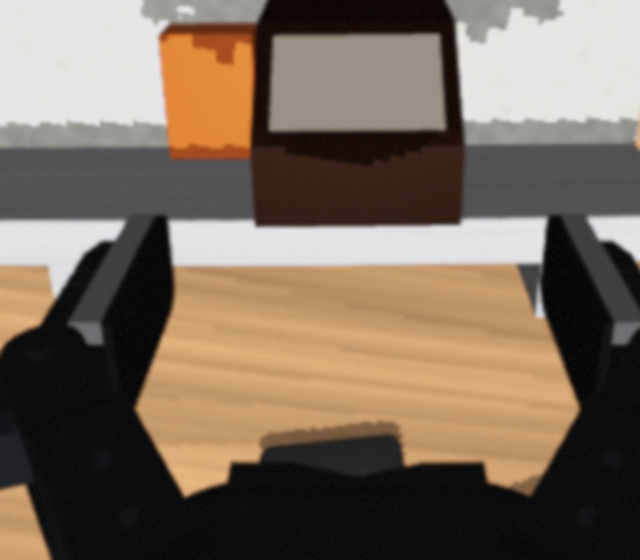

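The walnut stands free on the ledge, just left of the stop and parallel to the fence. I'll measure its gaps.

```bash
python3 - <<'E'
from fit import *
A=lambda u,v:(150+u/2,200+v/2)
w=[((25,28,64),A(461,224)),((25,-28,64),A(256,226)),((1,28,64),A(464,146)),((1,-28,64),A(251,146)),((-25,28,38),A(450,18)),((-25,-28,38),A(261,18))]
q,e=fit(w,"w5.png",[.611,.171,.167],.04); print(q,e)
s=[((22,-15,14),A(170,158)),((-22,-15,14),A(160,36))]
f=lambda S:fit(s,"w5.png",S,.04)
qs,e=f([.6265,.128,.167]); print(qs,e)
y=.167; ex=np.array([np.cos(y),np.sin(y)]); ey=np.array([-ex[1],ex[0]])
for S in (qs[:2],[.6265,.1283]): print("right_end y in stop",(q[:2]-S)@ey-.028)
print("back gap to fence",.03-((q[:2]-[.616,.159])@ex+.025))
T=bot.get_obs()["eef_pos"]; bev=q[:2]-.012*ex; d=np.r_[bev,.091]-T; R=Ro.from_quat(bot.get_obs()["tool_rot"]).as_matrix(); print("tool shift TCP->bevel centre mm",1000*R.T@d)
E
```

```text
[0.6115983  0.1735884  0.16943175] [[-0.0, -0.2], [-0.3, -0.3], [0.5, -1.2], [-0.2, -0.4], [3.0, 1.4], [-1.9, 2.0]]
[0.62728904 0.12794871 0.15191276] [[-0.0, 0.9], [0.0, -0.7]]
right_end y in stop 0.019612926889705836
right_end y in stop 0.019135371330663117
back gap to fence 0.00691551267148709
tool shift TCP->bevel centre mm [  1.18472002 -15.73528749  47.47209836]
```

Its right end is 19 mm along the stop frame (about 4 mm gap) and its back is about 7 mm from the fence, so the placing is good. Next I'll shut the fingers and come down in front of the bevel.

Call:
drive_tool(
  rows="76 1 -23 0 0;40 0 -22 0 0;0 0 0 0 0;0 0 0 0 0;0 0 0 0 0;0 0 0 0 0;0 0 0 25 0;0 0 0 20 0;0 0 0 7 0;0 0 0 0 0;0 0 6 0 0;0 0 0 0 0",
)

```text
clock: 22.35
eef_pos: [0.5792, 0.1682, 0.0878]
tool_rot: [0.647, 0.763, 0.009, 0.003]
ft_force: [-0.6, -0.4, 1.3]
grip_width: 0.0002
```

```bash
python3 - <<'E'
from h import *
o=bot.get_obs(); R=Ro.from_quat(o["tool_rot"]).as_matrix()
ex=np.array([np.cos(.167),np.sin(.167)]); d=o["eef_pos"][:2]-np.array([.6116,.1736]); print("rel walnut",d@ex,d@np.array([-ex[1],ex[0]]),o["eef_pos"],R.T@o["ft_force"],o["grip_width"])
E
```

```text
rel walnut -0.0328406020051476 2.4365422862898493e-05 [0.57921223 0.1681651  0.087841  ] [-0.31202534 -0.61983266 -1.26947628] 0.0002217759336148641
```

Call:
drive_tool(
  rows="0 0 2 0 0;0 0 2 0 0;0 0 2 0 0;0 0 2 0 0;0 0 1 0 0;0 0 1 0 0;0 0 0 0 0",
)

```text
clock: 23.05
eef_pos: [0.5871, 0.1694, 0.0865]
tool_rot: [0.647, 0.763, 0.008, 0.002]
ft_force: [-0.8, 0.6, 0.6]
grip_width: 0.0001
```

Call:
drive_tool(
  rows="0 0 1 0 0;0 0 1 0 0;0 0 0 0 0",
)

```text
clock: 23.35
eef_pos: [0.589, 0.1697, 0.0865]
tool_rot: [0.647, 0.763, 0.008, 0.002]
ft_force: [-0.3, 0.6, 0.2]
grip_width: 0.0003
```

Call:
drive_tool(
  rows="0 0 1 0 0;0 0 1 0 0;0 0 1 0 0;0 0 1 0 0;0 0 0 0 0",
)

```text
clock: 23.85
eef_pos: [0.5932, 0.1704, 0.0867]
tool_rot: [0.647, 0.763, 0.008, 0.002]
ft_force: [-0.2, 1.0, -0.7]
grip_width: -0.0001
```

Call:
drive_tool(
  rows="0 0 1 0 0;0 0 1 0 0;0 0 1 0 0;0 0 0 0 0",
)

```text
clock: 24.25
eef_pos: [0.5937, 0.1705, 0.0866]
tool_rot: [0.647, 0.763, 0.006, 0.0]
ft_force: [-7.1, -0.8, 4.9]
grip_width: 0.0
```

```bash
python3 - <<'E'
from h import *
snap("side","side6.png"); o=bot.get_obs(); print(o["eef_pos"],o["ft_force"])
b=cv2.imread("pics/side6.png"); cv2.imwrite("pics/s6.png",cv2.resize(b[200:330,160:300],None,fx=5,fy=4.5,interpolation=cv2.INTER_CUBIC))
E
```

```text
[0.59366188 0.17047172 0.08662727] [-6.16795479 -1.34572935  5.24069971]
```

View pics/s6.png

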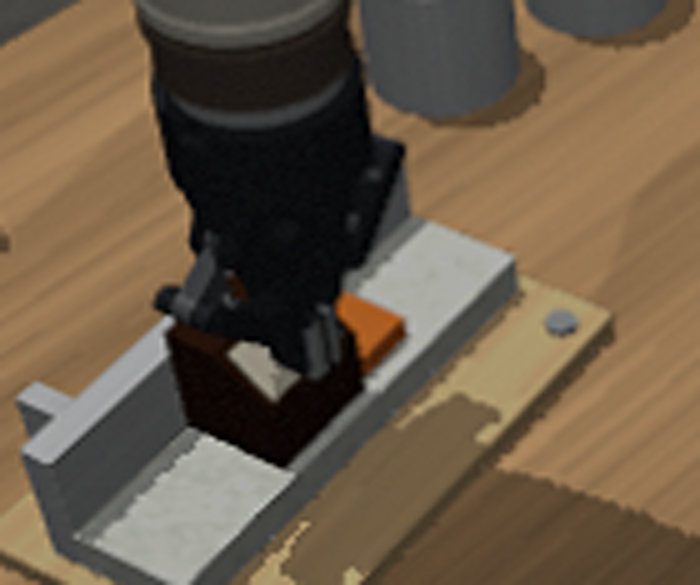

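The marker is flush at the fence, beside the stop, with the fingers on the bevel (about 6 N towards the fence, 5 N down). I'll firm it up diagonally.

Call:
drive_tool(
  rows="0 0 0.5 0.6 0;0 0 0.5 0.7 0;0 0 0 0 0;0 0 0 0 0;0 0 0 0 0",
)

```text
clock: 24.8
eef_pos: [0.5937, 0.1705, 0.0865]
tool_rot: [0.646, 0.763, 0.006, -0.0]
ft_force: [-12.2, -1.9, 11.5]
grip_width: -0.0003
```

Call:
drive_tool(
  rows="0 0 0 0 0;0 0 0 0 0;0 0 0 0 0;0 0 0 0 0;0 0 0 0 0",
)

```text
clock: 25.3
eef_pos: [0.5937, 0.1705, 0.0865]
tool_rot: [0.646, 0.763, 0.006, -0.0]
ft_force: [-10.4, -2.3, 12.5]
grip_width: 0.0001
```

```bash
python3 - <<'E'
from h import *
snap("wrist","w7.png"); o=bot.get_obs(); print(o["clock"],o["ft_force"])
b=cv2.imread("pics/w7.png"); cv2.imwrite("pics/w7c.png",cv2.resize(b[160:440,150:490],None,fx=2.1,fy=2.1,interpolation=cv2.INTER_CUBIC))
E
```

```text
25.35 [-11.61781779  -2.79671703  11.28641943]
```

View pics/w7c.png

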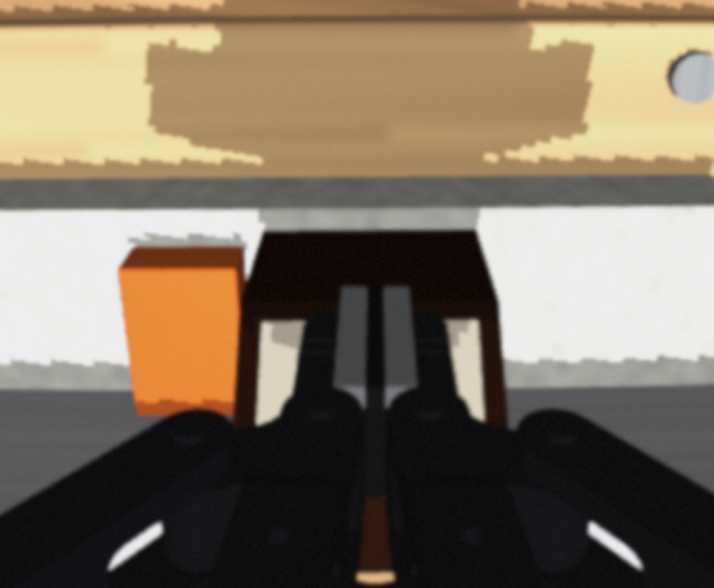

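The marker is square to the ledge, with a gap of about 4–5 mm to the stop, and the fingers are centred on the bevel. I'm handing it in.

```bash
python3 -c "
from h import *
print(bot.job_done()); o=bot.get_obs(); print(o['clock'],o['eef_pos'],o['ft_force'])"
```

```text
the job is handed in; nothing more can be done
None
the job is handed in; nothing more can be done
```

The walnut marker is upright on the ledge beside the stop. The job was handed in at about 25 s with the shut fingers still pushing diagonally on its bevel. No verdict was reported.

**What went wrong on the way:** the first grip ran joint 6 into its limit, which left the arm short of its goal and the tool tilted by up to about 0.1 rad. I stood the marker on clear table and pressed it down with about 32 N there. I took the tilt out at the joint's other limit and gripped it again half-turned.

**After letting go on the ledge (one wrist picture):** the right end measured about 19 mm in the stop's frame (allowed 11–25). The back was about 7 mm from the fence, and the yaw matched the jig's to within 0.01 rad.

**Last checks before handing in:**
- **Push:** the wrist read about 11 N towards the fence and 11–12 N downwards, steady over the last half second or more. The forces on the fence and the ledge were not measured directly.
- **Fit:** the last picture shows the marker square to the ledge, with a gap of about 4–5 mm to the stop. I judged it flush with the fence from the force and the pictures, and did not measure it again.
- **Other objects:** I never touched the beech marker, tins, mug or spoon, as far as I could see. I took no final picture of all of them.

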